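# Feel round the spice drawer's rim, then push it shut

## Robot

A 6-joint arm with a two-finger parallel gripper is mounted at the origin on the work surface. World frame = base frame: x ahead of the robot, y to its left, z up, the work surface at z = 0. Lengths are in m, angles in rad, forces in N, time in s.
With the tool pointing down it reaches from about 0.225 to 0.875 m from the base axis. Payload 3.4 kg.
Tool frame: the origin (TCP) lies at the very end of the fingers, on their centre line; the grasp point (between the pads) lies 19 mm behind it (manip.hold_point_z is the distance from the TCP to the grasp point, in m); z points along the fingers, x is the direction in which the jaws open and shut, and the axes are right-handed (so a half turn about z gives the same grasp; the last joint's range is limited). The gripper opens to 85 mm and grips with 20 to 120 N. Pads are 22 mm wide; open, the fingers measure 114 mm over their backs; the gripper's body (76 mm by 85 mm) begins 54 mm behind the grasp point. The pads swing forward as they close: fully open they stand 13 mm farther back than shut.
Start: joints at [1.138, 0.276, 1.505, -0, 1.361, -0.121], TCP at [0.176, 0.547, 0.231] pointing down, gripper open.
Joint ranges: [-2.89, 2.89], [-0.75, 2.08], [0.22, 2.7], [-1.18, 4.32], [0.11, 2.71], [-2.7, 2.7]. Speed limits (rad/s): [2.57, 2.57, 3.14, 3.14, 3.14, 3.14].

## Interface

Orientations are given as a unit quaternion [w, x, y, z].
In Python, from rig import telemetry, cams, manip, finder gives the robot as it stands. The module is installed in compiled form; this text tells all that it offers.
- The arm moves only by the tool carry_out, never from a script. Its argument "rows" is a list that holds one entry, the list of rows, each a list of 5 numbers: the gripper's target within -1 to 1 (fully open at 1, half-way at 0, shut at -1), then the shift along the world's x, y, z in cm, then the turn about the world's z in rad. A call has 1 to 12 rows; each row shifts and turns the commanded pose from where the row before left it; what a row does not reach is not made up. A row lasts 1/10 s, in which the tool goes at most 50 mm and 8.59 degrees, less where a joint would pass 70% of its speed; a pose out of reach is approached as far as the arm can. A call with a gripper value outside its range is refused whole. The fingers move at their own pace and stop on an object; "force" is the grip in N (left out, the last holds). Time passes only in rows, so rows that do not move let the fingers close. It gives the time, the measured TCP pose, the force and the opening at its end, in the units of the state.
- telemetry.get_state(): the state, without advancing time (a new reading comes with each control period).
- cams.get_image(name): name is "side" or "top" or "wrist"; returns a dict with "image" (480x640x3 uint8, red, green, blue), "camera_matrix" (3x3 intrinsics, pixels), "eye" and "attitude" of the camera in the world. Camera axes: x right, y down, z forward; pixel columns grow to the right and rows downward; lengths in m; the calibration is good to about 2 mm. A picture is of the moment at which its call begins. There is no depth.
- manip.sign_off(): hands the job in, once; it reports no verdict.
Trained networks look in a picture, given as the dict that the camera call returned (one of the last four; its "shot" number tells which), for a name from the list of things; names that differ only in an ending like _2 or _b are one class to them, and where a whole thing is asked for, a point or a joint stands for the part that bears it (a point fixed in the world has none). Each returns a list of dicts, best first, with "confidence" (0 to 1); they miss things now and then, are a little off and sometimes report something else, mostly with a low value. They report only what shows in the picture. A call takes as long as a camera call.
- finder.boxes_of(picture, thing): "xy" ([column, row] in pixels, amid what is visible of it).
The state is a dict: "clock": time; "qpos": joint angles; "qd": joint speeds; "effort": joint torques, N m; "position": TCP position; "ee_rot": TCP orientation; "contact_force": force on the tool from outside, world axes, zero at the start; "moment": the same for the moment, N m; "width": finger opening in m.
Only numpy, scipy, OpenCV 4.12 (cv2) and the standard library are available. Lean on these libraries where they do the work, as an engineer would, in place of code of your own. Each camera call takes 0.05 s, during which the arm holds its last target.

## Task

Feel the rim of the open white drawer for chips: with closed fingertips resting lightly on top of it, trace the part that stands out of the cabinet, starting on the left side (seen from the robot) close to the cabinet, coming forward to the corner, across the whole front and back along the right side, without shifting the drawer or pressing it far down on its springy runners. Then push the drawer fully shut from the front without force, and move clear. Do not grip anything, and leave the jar, the pan lid, the bowl and the pestle where they are.

Things in the scene. Friction and masses are not known exactly. Their poses are not given: they have to be found in the camera images.
- cabinet: low grey plastic housing, fixed: 220 deep (x) x 300 wide (y) x 115 mm high, walls 5 mm. Origin at the centre of its underside, on the work surface (z = 0); x points from the open front to the back (front face at x = -110 mm), y to the left seen from the robot. The white drawer slides out of the front towards -x.
- drawer (a joint): how far the drawer stands out, in m: 0 shut (then its front face still stands 30 mm ahead of the housing's front, and its two side ears meet the housing), grows as it is pulled out towards the cabinet's -x, at most 0.15; it starts 0.08 to 0.13 open. Friction holds it where it is left: about 6 N moves it. Shut is a firm stop.
- tray (a joint): how far the drawer sags straight down on its springy runners, in m: 0 at rest, at most 0.012. Downward push on the rim: about 0.8 N starts it, then 0.5 N per mm, springing back by itself.
- drawer_ref (a point): on the drawer, not sagging: middle of its front face's lower edge (20 mm above the surface). The drawer is 272 mm wide over the lips, 200 mm deep. Front: a plain flat face from 20 to 95 mm above the surface, flush with the lip's outer edge, without handle (the grey stripe is flat). Fixed tins in it reach up to 60 mm. Each side has an ear 14 mm outward, 27 mm behind the front, 10 mm below the rim.
- rim1: a plain 20 mm long stretch of the white drawer's rim, flush with the rest, on the left (+y) side lip, 70 mm behind the front face. Origin at the centre of the lip's top face, axes as the cabinet's. The rim is a flat level lip 16 mm wide on all sides, its top 95 mm above the work surface (20 mm below the housing's top).
- rim2: a plain 20 mm long stretch of the white drawer's rim, flush with the rest, on the front lip, 100 mm left of its middle. Origin at the centre of the lip's top face, axes as the cabinet's.
- rim3: a plain 20 mm long stretch of the white drawer's rim, flush with the rest, on the front lip, 35 mm left of its middle. Origin at the centre of the lip's top face, axes as the cabinet's.
- rim4: a plain 20 mm long stretch of the white drawer's rim, flush with the rest, on the front lip, 35 mm right of its middle. Origin at the centre of the lip's top face, axes as the cabinet's.
- rim5: a plain 20 mm long stretch of the white drawer's rim, flush with the rest, on the front lip, 100 mm right of its middle. Origin at the centre of the lip's top face, axes as the cabinet's.
- rim6: a plain 20 mm long stretch of the white drawer's rim, flush with the rest, on the right (-y) side lip, 70 mm behind the front face. Origin at the centre of the lip's top face, axes as the cabinet's.
- jar: bystander: glass clip-top jar, 80 mm diameter, 107 mm high, standing on the housing's top, to the left at the back; origin at the centre of its underside. Leave alone.
- pan_lid: bystander: aluminium saucepan lid, 148 mm diameter, 39 mm high with its knob, lying on the housing's top, right of the jar; origin at the centre of its underside. Leave alone.
- bowl: bystander: yellow bowl, 130 mm diameter, 60 mm high, on the trolley top to the left or right of the drawer; origin at the centre of its underside. Leave alone.
- pestle: bystander: wooden pestle lying on the trolley top, 177 mm long along its x axis, 40 mm thick, on the other side of the drawer from the bowl; origin on the surface under its middle. Leave alone.

How it is judged:
By the outcome, as a careful person would: the job done as asked, in the order asked, and still so for the second after the job is handed in, with the robot touching nothing.
It also fails if it takes over 62 s, if anything falls off the work surface, if the arm or the gripper's body presses on something with over 40 N, if the wrist force passes 120 N, or if a joint passes its speed limit or range.

## Working session

There is one attempt and no reset: what is moved stays moved. The work goes in short steps, Python scripts to look and compute and a tool call to move; the robot and the scene stay as the last step left them, time stands still between calls to the robot, and variables do not carry over. Pictures are saved under pics/ and viewed, and the job is handed in when it is done.

Besides the shell and the picture viewer there is one more tool, called after "Emit:" in YAML: its name, and indented under it one key for each argument. carry_out: Moves the arm, as the interface text tells. Its arguments: {"type":"object","properties":{"rows":{"type":"array","items":{"type":"array","items":{"type":"array","items":{"type":"number"}}}},"force":{"type":"number"}},"required":["rows"]}

```bash
mkdir -p pics; cat > h.py <<'E'
import numpy as np, cv2
from scipy.spatial.transform import Rotation as R
def rot(att):
    a=np.array(att,float)
    return a if a.shape==(3,3) else R.from_quat(a[[1,2,3,0]]).as_matrix()
def ray(p,uv,z):
    K=np.array(p["camera_matrix"]);d=rot(p["attitude"])@np.linalg.inv(K)@np.array([uv[0],uv[1],1.])
    e=np.array(p["eye"]);return e+d*(z-e[2])/d[2]
def proj(p,X):
    c=np.array(p["camera_matrix"])@rot(p["attitude"]).T@(np.array(X)-np.array(p["eye"]));return c[:2]/c[2]
E
python3 - <<'E'
from h import *
from rig import telemetry,cams,manip,finder
print(telemetry.get_state())
Z=dict(rim1=.095,rim2=.095,rim3=.095,rim4=.095,rim5=.095,rim6=.095,drawer_ref=.02,jar=.16,pan_lid=.13,bowl=.03,pestle=.02,cabinet=.115)
for n in ["top","side"]:
    p=cams.get_image(n);cv2.imwrite(f"pics/{n}0.png",p["image"][:,:,::-1]);print(n,p["eye"],p["attitude"])
    for t in Z:
        r=finder.boxes_of(p,t)
        for q in r[:2]:print(t,np.round(q["xy"]),round(q["confidence"],2),np.round(ray(p,q["xy"],Z[t]),4))
E
```

```text
{'clock': 0.0, 'qpos': array([ 1.13802758e+00,  2.76595682e-01,  1.50614208e+00,  4.67249754e-06,
        1.36069192e+00, -1.20983490e-01]), 'qd': array([-2.05329915e-04,  3.06553787e-04,  5.56882232e-04, -4.62448056e-05,
        2.61617250e-04,  3.80326363e-05]), 'effort': array([ 1.71274522e-03, -4.16782093e+01, -2.45810062e+01,  7.84544773e-05,
        1.09973652e-02, -5.90131421e-06]), 'position': array([0.17615658, 0.54679481, 0.23043575]), 'ee_rot': array([ 4.45215854e-04,  8.08318669e-01,  5.88744499e-01, -8.03400068e-04]), 'contact_force': array([-0.66025589,  0.43614325,  0.83057609]), 'moment': array([-0.03906495,  0.00020572, -0.01019933]), 'width': 0.08529010159211958}
top [0.49686836 0.04129259 1.0243028 ] [-0.05783969  0.70853453 -0.70010237  0.06700796]
rim1 [232. 330.] 0.64 [0.4938 0.1752 0.095 ]
rim1 [218. 293.] 0.51 [0.5578 0.2025 0.095 ]
rim2 [232. 330.] 0.64 [0.4938 0.1752 0.095 ]
rim2 [218. 293.] 0.51 [0.5578 0.2025 0.095 ]
rim3 [232. 330.] 0.64 [0.4938 0.1752 0.095 ]
rim3 [218. 293.] 0.51 [0.5578 0.2025 0.095 ]
rim4 [232. 330.] 0.64 [0.4938 0.1752 0.095 ]
rim4 [
[... 878 characters left out ...]
206. 236.] 0.61 [0.5554 0.1896 0.095 ]
rim5 [252. 303.] 0.69 [ 0.4894 -0.0241  0.095 ]
rim5 [206. 236.] 0.61 [0.5554 0.1896 0.095 ]
rim6 [252. 303.] 0.69 [ 0.4894 -0.0241  0.095 ]
rim6 [206. 236.] 0.61 [0.5554 0.1896 0.095 ]
drawer_ref [251. 281.] 0.77 [0.5798 0.0984 0.02  ]
drawer_ref [358. 364.] 0.17 [ 0.5574 -0.181   0.02  ]
jar [301. 168.] 0.8 [0.7922 0.1681 0.16  ]
jar [183. 252.] 0.25 [0.4493 0.086  0.16  ]
pan_lid [340. 218.] 0.95 [0.7293 0.0047 0.13  ]
bowl [163. 229.] 0.57 [0.5618 0.375  0.03  ]
bowl [179. 254.] 0.37 [0.5326 0.2656 0.03  ]
pestle [359. 364.] 0.94 [ 0.5601 -0.1816  0.02  ]
cabinet [278. 261.] 0.88 [0.5742 0.0068 0.115 ]
cabinet [181. 253.] 0.55 [0.4771 0.1474 0.115 ]
```

View pics/top0.png

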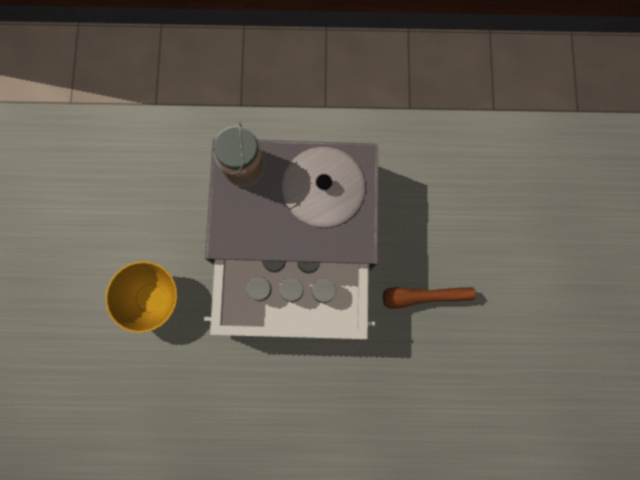

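View pics/side0.png

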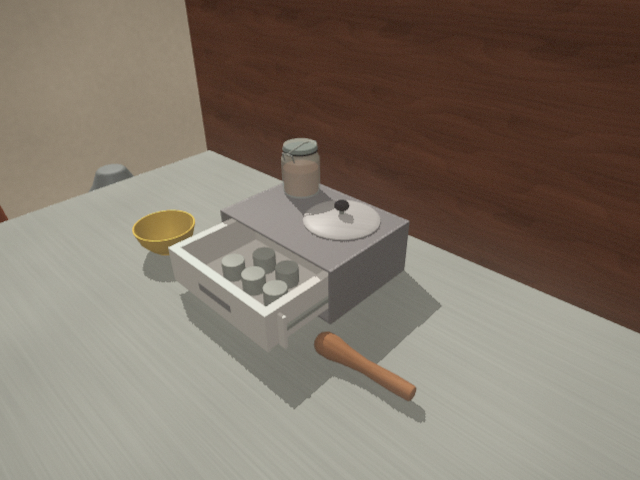

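The top view shows the drawer's front edge from about (211,337) to (367,338) and the housing's front edge at about row 262, columns 207 to 376. The bowl is at (143,297) on the left, and the pestle on the right runs from (385,298) to (475,293). I'll zoom in to fix the corners.

```bash
python3 - <<'E'
import cv2
im=cv2.imread("pics/top0.png")
c=im[245:350,190:390]; cv2.imwrite("pics/zoom0.png",cv2.resize(c,None,fx=4,fy=4,interpolation=cv2.INTER_NEAREST))
c=im[120:280,195:395]; cv2.imwrite("pics/zoom1.png",cv2.resize(c,None,fx=3.5,fy=3.5,interpolation=cv2.INTER_NEAREST))
E
```

```text
(no output)
```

View pics/zoom0.png

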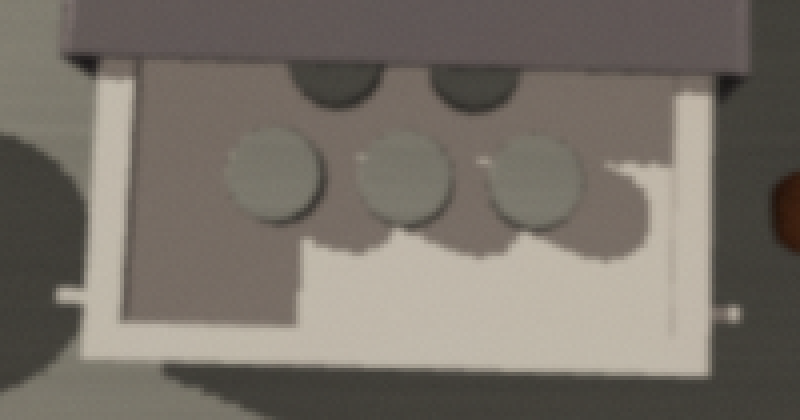

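View pics/zoom1.png

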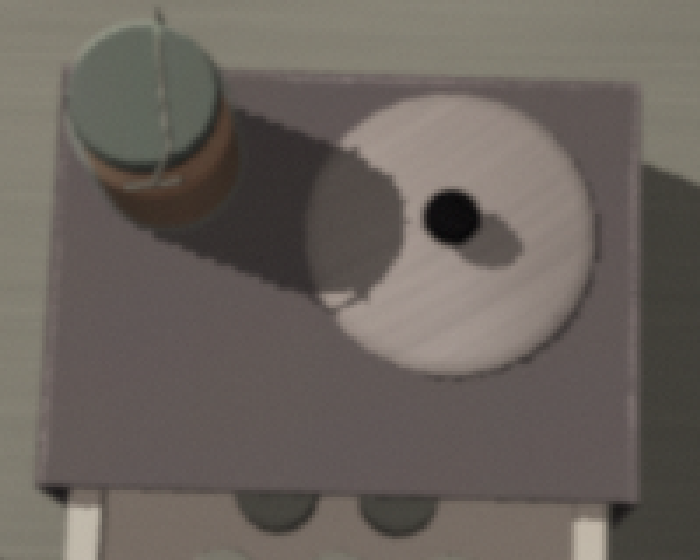

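```bash
cat > g.py <<'E'
from h import *
E
python3 - <<'E'
from h import *
from rig import cams
p=cams.get_image("top")
f=lambda u,v,z:ray(p,(u-.5,v-.5),z)
FL=f(210,334.5,.095);FR=f(367.75,339.25,.095)
HL=f(205.5,259,.115);HR=f(377,263.75,.115);BL=f(212.7,138.9,.115);BR=f(377.9,144,.115)
for n in "FL FR HL HR BL BR".split():print(n,np.round(eval(n),4))
ang=lambda a:np.degrees(np.arctan2(a[1],a[0]))
print("w",np.linalg.norm(FL-FR),np.linalg.norm(HL-HR),np.linalg.norm(BL-BR),np.linalg.norm(HL-BL))
print("yaw",ang(FL-FR)-90,ang(HL-HR)-90,ang(BL-BR)-90,ang(BL-HL),ang(BR-HR))
s=cams.get_image("side")
im=s["image"][:,:,::-1].copy()
for X in (FL,FR,HL,HR,BL,BR):
    cv2.circle(im,tuple(int(round(v)) for v in proj(s,X)),2,(0,0,255),-1)
cv2.imwrite("pics/side1.png",im)
b=f(143,290,.06);print("bowl",b)
for uv in((385,298),(475,293)):print("pestle",f(*uv,.02))
E
```

```text
FL [0.487  0.2141 0.095 ]
FR [ 0.4818 -0.059   0.095 ]
HL [0.6159 0.2242 0.115 ]
HR [ 0.6113 -0.0738  0.115 ]
BL [0.8348 0.2217 0.115 ]
BR [ 0.8299 -0.0774  0.115 ]
w 0.2732133317495954 0.2979960718323776 0.2991647565846824 0.21893997826226197
yaw -1.0898702523480068 -0.8802264738269372 -0.945577385313527 -0.6476479444178099 -0.9535529640377084
bowl [0.5648711 0.3457961 0.06     ]
pestle [ 0.55792681 -0.10044208  0.02      ]
pestle [ 0.56940976 -0.27260791  0.02      ]
```

View pics/side1.png

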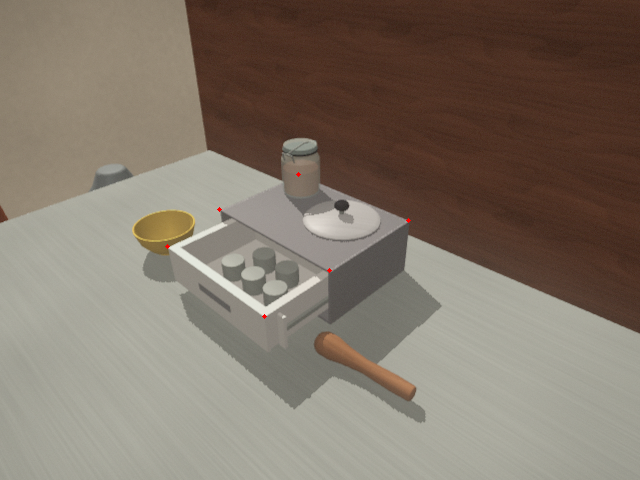

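Emit:
carry_out:
  rows:
    - [[-1,3.5,-2.85,0,0.03],[-1,3.5,-2.85,0,0.03],[-1,3.5,-2.85,0,0.03],[-1,3.5,-2.85,0,0.03],[-1,3.5,-2.85,0,0.03],[-1,3.5,-2.85,0,0.03],[-1,3.5,-2.85,0,0.03],[-1,3.5,-2.85,0,0.03],[-1,3.5,-2.85,0,0.03],[-1,3.5,-2.85,0,0.03],[-1,3.5,-2.85,0,0],[-1,3.2,-2.85,0,0]]
  force: 20

```text
clock: 2.6
position: [0.595, 0.2039, 0.2313]
ee_rot: [0.0, 0.711, 0.703, 0.0]
contact_force: [0.4, 0.6, -0.2]
width: 0.0001
```

Emit:
carry_out:
  rows:
    - [[-1,0,0,-2,0],[-1,0,0,-3,0],[-1,0,0,-3,0],[-1,0,0,-2,0],[-1,0,0,-1,0],[-1,0,0,0,0],[-1,0,0,0,0]]

```text
clock: 3.3
position: [0.5942, 0.2055, 0.1222]
ee_rot: [0.0, 0.711, 0.703, 0.001]
contact_force: [-0.6, 0.5, -0.5]
width: -0.0001
```

```bash
python3 - <<'E'
from h import *
from rig import telemetry,cams
for i in range(3):
    s=telemetry.get_state();print(s["clock"],s["position"],s["contact_force"],s["moment"],s["width"],s["ee_rot"])
    p=cams.get_image(["top","side","wrist"][i]);cv2.imwrite(f"pics/a{i}.png",p["image"][:,:,::-1])
E
```

```text
3.3 [0.59416022 0.20552964 0.12222395] [-0.58836624  0.50743454 -0.46790875] [ 0.04948944 -0.06327738  0.00405995] -0.00012505286970367554 [4.00446214e-04 7.11227495e-01 7.02961423e-01 7.26344717e-04]
3.35 [0.5944382  0.20561384 0.12270671] [0.01474151 0.48573553 0.05772986] [-0.03047347  0.01121948 -0.01145159] -0.00013007205208535497 [6.77285265e-04 7.11226239e-01 7.02961901e-01 1.15882263e-03]
3.4 [0.59446118 0.2056325  0.12290011] [ 0.16220561 -0.94641612 -0.36357138] [-0.04057711 -0.00441664  0.01440463] 5.9498216846864025e-05 [0.00075052 0.71122004 0.70296786 0.00129655]
```

View pics/a1.png

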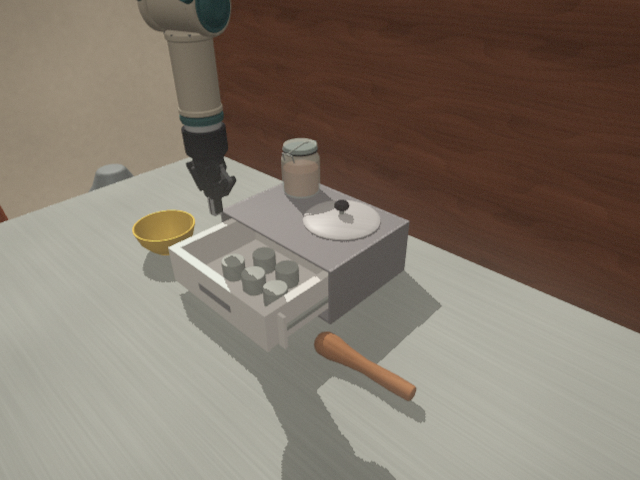

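View pics/a2.png

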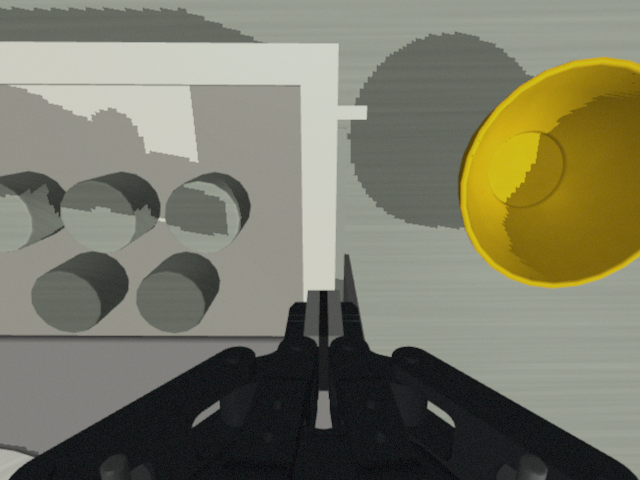

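The fingertips show at (322,290) and are in line with the left lip (columns 303–337). I'll cross-check the corner using the wrist camera.

```bash
python3 - <<'E'
from h import *
from rig import telemetry,cams
p=cams.get_image("wrist");s=telemetry.get_state()
print(s["position"],s["contact_force"],p["eye"],p["attitude"])
for n,uv,z in[("FLcorner",(338.5,43),.095),("lip inner corner",(301,85),.095),("lip in rear",(303,285),.095),("lip out rear",(335,285),.095),("housing edge",(150,337),.115),("housing edge",(270,336),.115)]:
    print(n,np.round(ray(p,uv,z),4))
print(proj(p,s["position"]))
E
```

```text
[0.5942028  0.20555391 0.12273401] [-0.13806101  0.4510837   0.45327936] [0.51574203 0.20701695 0.26545662] [0.11194741 0.7024231  0.69400544 0.111472  ]
FLcorner [0.487 0.214 0.095]
lip inner corner [0.503  0.1979 0.095 ]
lip in rear [0.5973 0.196  0.095 ]
lip out rear [0.5975 0.2123 0.095 ]
housing edge [0.6138 0.1244 0.115 ]
housing edge [0.6139 0.181  0.115 ]
[321.49169125 306.11491801]
```

Emit:
carry_out:
  rows:
    - [[-1,-0.1,-0.12,-1.0,0],[-1,0,0,-0.8,0],[-1,0,0,-0.4,0],[-1,0,0,0,0],[-1,0,0,0,0],[-1,0,0,0,0]]

```text
clock: 4.1
position: [0.5927, 0.2042, 0.0995]
ee_rot: [0.0, 0.711, 0.703, 0.0]
contact_force: [0.4, -0.1, -0.6]
width: -0.0001
```

```bash
cat > st.py <<'E'
from rig import telemetry,cams
import numpy as np
P=[];F=[]
for i in range(4):
    s=telemetry.get_state();P.append(s["position"]);F.append(s["contact_force"]);cams.get_image("top")
print(s["clock"],np.round(P,4)[[0,3]],"mean",np.round(np.mean(P,0),4),"F",np.round(np.mean(F,0),2),np.round(F,1)[:,2])
E
python3 st.py
```

```text
4.25 [[0.5927 0.2042 0.0995]
 [0.5926 0.2042 0.0996]] mean [0.5927 0.2042 0.0996] F [ 0.1   0.04 -0.4 ] [-0.6 -1.1  0.   0.1]
```

Emit:
carry_out:
  rows:
    - [[-1,0,0,-0.2,0],[-1,0,0,-0.15,0],[-1,0,0,0,0],[-1,0,0,0,0],[-1,0,0,0,0]]

```text
clock: 4.8
position: [0.5924, 0.2041, 0.0958]
ee_rot: [-0.0, 0.711, 0.703, 0.0]
contact_force: [-0.2, -0.0, 0.4]
width: 0.0003
```

```bash
python3 st.py
```

```text
4.95 [[0.5924 0.2041 0.0958]
 [0.5925 0.2041 0.0959]] mean [0.5925 0.2041 0.0959] F [-0.08 -0.    0.22] [ 0.4  0.6  0.2 -0.3]
```

Emit:
carry_out:
  rows:
    - [[-1,0,0,-0.1,0],[-1,0,0,-0.05,0],[-1,0,0,0,0],[-1,0,0,0,0]]

```text
clock: 5.4
position: [0.5926, 0.2041, 0.0945]
ee_rot: [0.0, 0.711, 0.703, 0.0]
contact_force: [0.7, 0.3, 1.4]
width: 0.0001
```

```bash
python3 st.py
```

```text
5.55 [[0.5926 0.2041 0.0945]
 [0.5925 0.2041 0.0945]] mean [0.5926 0.2041 0.0945] F [ 0.75 -0.15  1.36] [1.4 1.3 1.2 1.6]
```

Emit:
carry_out:
  rows:
    - [[-1,0,0,-0.07,0],[-1,-0.4,0.01,0,0],[-1,-0.6,0.01,0,0],[-1,-0.6,0.01,0,0],[-1,-0.6,0.01,0,0],[-1,-0.6,0.01,0,0],[-1,-0.6,0.01,0,0],[-1,-0.5,0.01,0,0]]

```text
clock: 6.4
position: [0.5528, 0.2048, 0.0937]
ee_rot: [-0.0, 0.711, 0.703, 0.0]
contact_force: [2.4, 0.2, 1.5]
width: -0.0001
```

```bash
python3 st.py
```

```text
6.55 [[0.5528 0.2048 0.0937]
 [0.552  0.2048 0.0935]] mean [0.5521 0.2048 0.0936] F [-0.35  0.21  1.57] [1.5 1.1 2.1 1.6]
```

Emit:
carry_out:
  rows:
    - [[-1,-0.4,0.01,0,0],[-1,-0.6,0.01,0,0],[-1,-0.6,0.01,0,0],[-1,-0.6,0.01,0,0],[-1,-0.6,0.01,0,0],[-1,-0.6,0.01,0,0],[-1,-0.6,0.01,0,0],[-1,-0.6,0.01,0,0],[-1,-0.6,0,0,0],[-1,-0.5,0,0,0],[-1,0,0,0,0]]

```text
clock: 7.7
position: [0.4949, 0.2055, 0.0935]
ee_rot: [-0.001, 0.711, 0.703, -0.001]
contact_force: [-0.9, 0.4, 1.2]
width: -0.0002
```

```bash
python3 st.py
```

```text
7.85 [[0.4949 0.2055 0.0935]
 [0.4955 0.2055 0.0934]] mean [0.4952 0.2055 0.0934] F [-1.41  0.47  1.26] [1.2 2.  0.6 1.3]
```

Emit:
carry_out:
  rows:
    - [[-1,-0.01,-0.4,0,0],[-1,-0.02,-0.8,0,0],[-1,-0.02,-0.8,0,0],[-1,-0.02,-0.8,0,0],[-1,-0.02,-0.8,0,0],[-1,-0.02,-0.8,0,0],[-1,-0.02,-0.8,0,0],[-1,-0.02,-0.8,0,0],[-1,-0.02,-0.8,0,0],[-1,-0.02,-0.8,0,0],[-1,-0.01,-0.4,0,0],[-1,0,0,0,0]]

```text
clock: 9.1
position: [0.4943, 0.1246, 0.0936]
ee_rot: [0.0, 0.711, 0.703, -0.0]
contact_force: [-0.2, -1.9, 2.3]
width: -0.0003
```

```bash
python3 st.py
```

```text
9.25 [[0.4943 0.1246 0.0936]
 [0.4944 0.1253 0.0936]] mean [0.4944 0.125  0.0936] F [ 0.32 -1.17  1.52] [2.3 1.3 1.4 1.1]
```

Emit:
carry_out:
  rows:
    - [[-1,-0.03,-0.4,0,0],[-1,-0.03,-0.8,0,0],[-1,-0.03,-0.8,0,0],[-1,-0.03,-0.8,0,0],[-1,-0.02,-0.8,0,0],[-1,-0.02,-0.8,0,0],[-1,-0.02,-0.8,0,0],[-1,-0.02,-0.8,0,0],[-1,-0.02,-0.8,0,0],[-1,-0.02,-0.8,0,0],[-1,-0.02,-0.8,0,0],[-1,-0.01,-0.4,0,0]]

```text
clock: 10.5
position: [0.4917, 0.0368, 0.0936]
ee_rot: [-0.0, 0.711, 0.703, -0.0]
contact_force: [-0.1, 1.3, 0.6]
width: 0.0002
```

```bash
python3 st.py
```

```text
10.65 [[0.4917 0.0368 0.0936]
 [0.4917 0.0368 0.0936]] mean [0.4917 0.0367 0.0936] F [ 0.23 -0.45  1.35] [0.6 2.3 2.1 0.3]
```

Emit:
carry_out:
  rows:
    - [[-1,-0.01,-0.4,0,0],[-1,-0.01,-0.8,0,0],[-1,-0.01,-0.8,0,0],[-1,-0.01,-0.8,0,0],[-1,-0.02,-0.8,0,0],[-1,-0.01,-0.8,0,0],[-1,-0.01,-0.8,0,0],[-1,-0.02,-0.8,0,0],[-1,-0.01,-0.8,0,0],[-1,-0.01,-0.8,0,0],[-1,-0.01,-0.7,0,0],[-1,-0.01,-0.4,0,0]]

```text
clock: 11.9
position: [0.4903, -0.0501, 0.0936]
ee_rot: [0.0, 0.711, 0.703, 0.0]
contact_force: [-0.1, 1.3, 1.4]
width: 0.0001
```

```bash
python3 st.py; python3 - <<'E'
from h import *
from rig import cams
for n in("top","wrist"):
    p=cams.get_image(n);cv2.imwrite(f"pics/b{n}.png",p["image"][:,:,::-1])
E
```

```text
12.05 [[ 0.4903 -0.0501  0.0936]
 [ 0.4904 -0.0501  0.0936]] mean [ 0.4904 -0.0503  0.0936] F [-0.25 -0.01  1.31] [ 1.4  2.4  2.  -0.6]
```

View pics/bwrist.png

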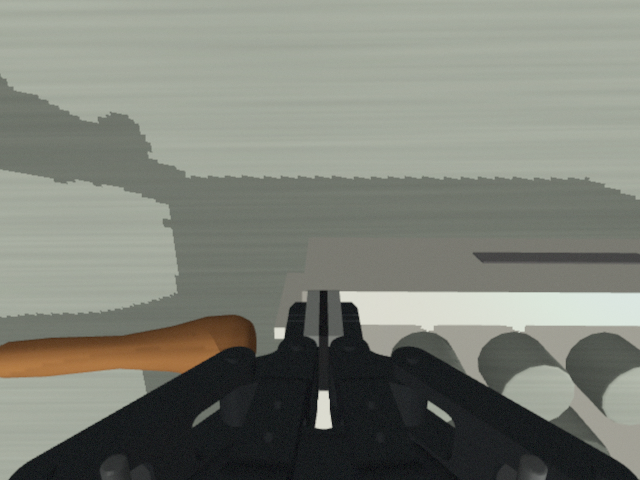

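View pics/btop.png

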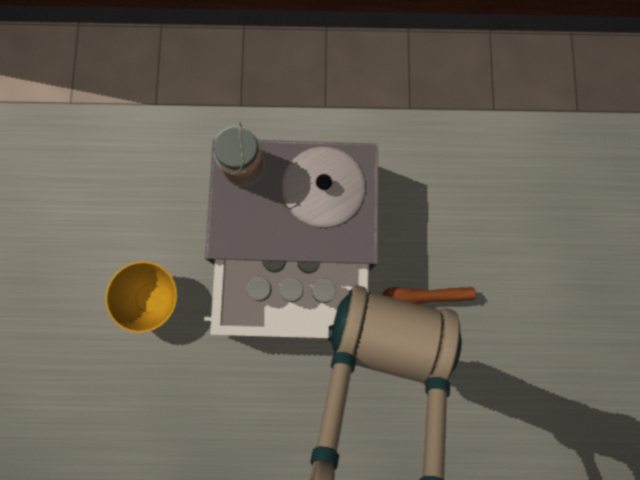

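The drawer has not moved: its front-left corner is still at (211,335). The tip is at the front-right corner, (322,292) in the wrist view. Next I'll trace back along the right lip.

Emit:
carry_out:
  rows:
    - [[-1,0.3,0,0,0],[-1,0.5,-0.01,0,0],[-1,0.5,-0.01,0,0],[-1,0.5,-0.01,0,0],[-1,0.5,-0.01,0,0],[-1,0.5,-0.01,0,0],[-1,0.5,-0.01,0,0],[-1,0.5,-0.01,0,0],[-1,0.5,-0.01,0,0],[-1,0.4,-0.01,0,0],[-1,0.3,0,0,0]]

```text
clock: 13.3
position: [0.5408, -0.0503, 0.0936]
ee_rot: [0.0, 0.711, 0.703, 0.0]
contact_force: [-1.1, -0.0, 1.6]
width: -0.0
```

```bash
python3 st.py
```

```text
13.45 [[ 0.5408 -0.0503  0.0936]
 [ 0.5412 -0.0504  0.0938]] mean [ 0.5411 -0.0504  0.0937] F [0.27 0.32 1.64] [1.6 1.4 2.4 1.1]
```

Emit:
carry_out:
  rows:
    - [[-1,0.3,-0.02,0,0],[-1,0.5,-0.02,0,0],[-1,0.5,-0.02,0,0],[-1,0.5,-0.02,0,0],[-1,0.5,-0.02,0,0],[-1,0.5,-0.02,0,0],[-1,0.5,-0.02,0,0],[-1,0.5,-0.01,0,0],[-1,0.5,0,0,0],[-1,0.4,0,0,0],[-1,0.1,0,0,0]]

```text
clock: 14.6
position: [0.5889, -0.0518, 0.0936]
ee_rot: [0.0, 0.711, 0.703, 0.0]
contact_force: [-0.6, 0.3, 0.9]
width: 0.0003
```

```bash
python3 st.py
```

```text
14.75 [[ 0.5889 -0.0518  0.0936]
 [ 0.5889 -0.0519  0.0938]] mean [ 0.5889 -0.0519  0.0937] F [ 0.21 -0.18  1.16] [0.9 2.3 0.5 0.9]
```

Emit:
carry_out:
  rows:
    - [[-1,0,0,0.5,0],[-1,0,0,2,0],[-1,0,0,3,0],[-1,0,0,1.5,0],[-1,-2.5,2.1,0,0],[-1,-2.6,2.2,0,0],[-1,-2.6,2.2,0,0],[-1,-2.6,2.2,0,0],[-1,-2.6,2.2,0,0],[-1,-2.5,2.1,0,0],[-1,0,0,0,0],[-1,0,0,0,0]]

```text
clock: 16.0
position: [0.4342, 0.0784, 0.1641]
ee_rot: [0.001, 0.711, 0.703, 0.0]
contact_force: [0.2, -0.8, 0.0]
width: 0.0002
```

Emit:
carry_out:
  rows:
    - [[-1,0,0,-2,0],[-1,0,0,-3,0],[-1,0,0,-3,0],[-1,0,0,-2,0],[-1,0,0,-0.5,0],[-1,0,0,0,0],[-1,0,0,0,0]]

```text
clock: 16.7
position: [0.4358, 0.0779, 0.0594]
ee_rot: [0.001, 0.711, 0.703, 0.001]
contact_force: [0.1, -0.5, -0.1]
width: -0.0001
```

```bash
python3 st.py; python3 - <<'E'
from h import *
from rig import cams
for n in("top","side"):
    p=cams.get_image(n);cv2.imwrite(f"pics/c{n}.png",p["image"][:,:,::-1])
E
```

```text
16.85 [[0.4358 0.0779 0.0594]
 [0.4354 0.0781 0.0597]] mean [0.4357 0.078  0.0596] F [-0.08  0.02  0.38] [-0.1  0.6 -0.   1.1]
```

View pics/cside.png

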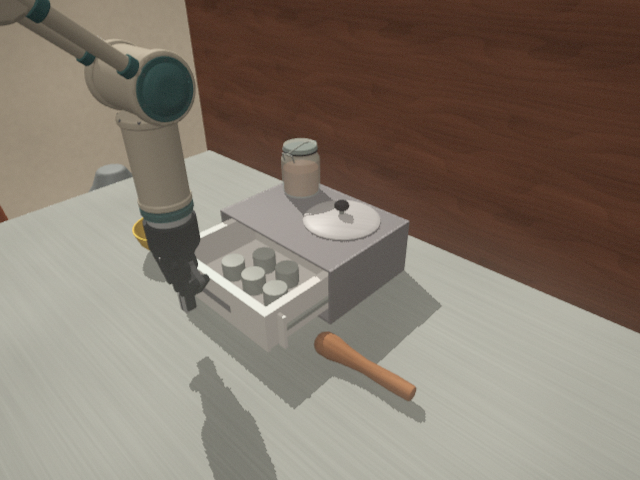

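Emit:
carry_out:
  rows:
    - [[-1,0.5,0,0,0],[-1,0.6,0,0,0],[-1,0.6,0,0,0],[-1,0.5,0,0,0],[-1,0.3,0,0,0],[-1,0.3,0,0,0],[-1,0.2,0,0,0],[-1,0.2,0,0,0],[-1,0.2,0,0,0],[-1,0.2,0,0,0],[-1,0.2,0,0,0]]

```text
clock: 18.1
position: [0.4724, 0.0782, 0.0587]
ee_rot: [-0.0, 0.711, 0.703, 0.0]
contact_force: [-0.8, 0.2, 0.6]
width: 0.0002
```

```bash
python3 st.py
```

```text
18.25 [[0.4724 0.0782 0.0587]
 [0.4724 0.0782 0.0586]] mean [0.4726 0.0782 0.0587] F [ 0.27 -0.01  0.19] [ 0.6 -0.2  0.1  0.2]
```

Emit:
carry_out:
  rows:
    - [[-1,0.2,0,0,0],[-1,0.3,0,0,0],[-1,0.4,0,0,0],[-1,0.5,-0.01,0,0],[-1,0.5,-0.01,0,0],[-1,0.5,-0.01,0,0],[-1,0.5,-0.01,0,0],[-1,0.5,-0.01,0,0],[-1,0.5,-0.01,0,0],[-1,0.5,-0.01,0,0]]

```text
clock: 19.3
position: [0.5124, 0.0776, 0.0576]
ee_rot: [-0.003, 0.711, 0.703, -0.003]
contact_force: [-6.3, 0.4, 1.6]
width: -0.0
```

```bash
python3 st.py
```

```text
19.45 [[0.5124 0.0776 0.0576]
 [0.5139 0.0775 0.0579]] mean [0.5135 0.0775 0.0578] F [-5.55  0.09  1.12] [1.6 1.2 0.2 1.5]
```

Emit:
carry_out:
  rows:
    - [[-1,0.4,-0.01,0,0],[-1,0.4,-0.01,0,0],[-1,0.5,-0.01,0,0],[-1,0.5,-0.01,0,0],[-1,0.5,-0.01,0,0],[-1,0.5,-0.01,0,0],[-1,0.5,-0.01,0,0],[-1,0.4,-0.01,0,0],[-1,0.3,0,0,0],[-1,0.2,0,0,0],[-1,0.2,0,0,0]]

```text
clock: 20.6
position: [0.5573, 0.0768, 0.0578]
ee_rot: [-0.002, 0.711, 0.703, -0.002]
contact_force: [-6.4, 0.7, 1.0]
width: 0.0
```

```bash
python3 st.py; python3 - <<'E'
from h import *
from rig import cams
p=cams.get_image("side");cv2.imwrite(f"pics/d.png",p["image"][:,:,::-1])
E
```

```text
20.75 [[0.5573 0.0768 0.0578]
 [0.5578 0.0768 0.0579]] mean [0.5577 0.0768 0.0579] F [-5.58  0.67  1.19] [1.  1.3 0.8 1.6]
```

View pics/d.png

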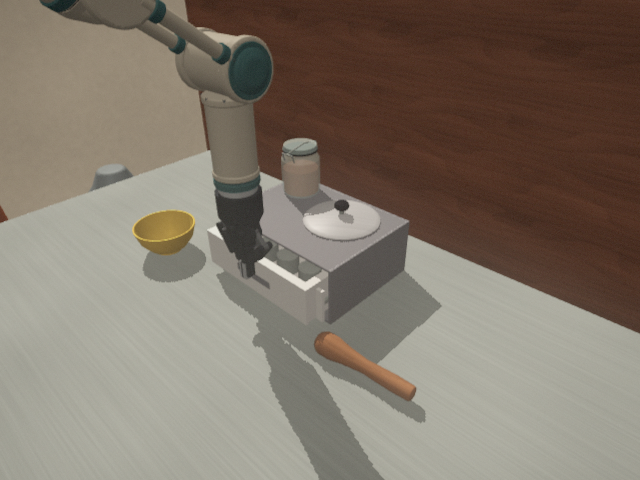

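The drawer is nearly shut; the ear at (322,300) is about 15 mm from the housing. From here I'll move slowly.

Emit:
carry_out:
  rows:
    - [[-1,0.2,0,0,0],[-1,0.2,0,0,0],[-1,0.2,-0.01,0,0],[-1,0.2,0,0,0],[-1,0.1,0,0,0],[-1,0.1,0,0,0],[-1,0.1,0,0,0]]

```text
clock: 21.55
position: [0.5683, 0.0766, 0.0579]
ee_rot: [-0.002, 0.711, 0.703, -0.002]
contact_force: [-5.4, 0.2, 1.2]
width: -0.0005
```

```bash
python3 st.py
```

```text
21.7 [[0.5683 0.0766 0.0579]
 [0.5686 0.0766 0.0579]] mean [0.5685 0.0766 0.0579] F [-5.64 -0.19  1.14] [1.2 1.3 1.2 0.9]
```

Emit:
carry_out:
  rows:
    - [[-1,0.1,0,0,0],[-1,0.1,0,0,0],[-1,0.1,0,0,0]]

```text
clock: 22.05
position: [0.5713, 0.0766, 0.0579]
ee_rot: [-0.002, 0.711, 0.703, -0.002]
contact_force: [-5.7, -0.1, 0.7]
width: -0.0001
```

```bash
python3 st.py
```

```text
22.2 [[0.5713 0.0766 0.0579]
 [0.5716 0.0766 0.0579]] mean [0.5715 0.0766 0.0579] F [-5.95 -0.03  1.08] [0.7 1.6 0.7 1.2]
```

Emit:
carry_out:
  rows:
    - [[-1,0.1,0,0,0],[-1,0.1,0,0,0]]

```text
clock: 22.45
position: [0.5721, 0.0766, 0.0576]
ee_rot: [-0.003, 0.711, 0.703, -0.003]
contact_force: [-8.6, -0.6, 2.3]
width: 0.0002
```

```bash
python3 st.py
```

```text
22.6 [[0.5721 0.0766 0.0576]
 [0.5721 0.0766 0.0575]] mean [0.5721 0.0766 0.0575] F [-7.96 -0.34  1.26] [2.3 0.3 1.2 1.3]
```

Emit:
carry_out:
  rows:
    - [[-1,0.1,0,0,0],[-1,0,0,0,0]]

```text
clock: 22.85
position: [0.5721, 0.0765, 0.0573]
ee_rot: [-0.004, 0.711, 0.703, -0.004]
contact_force: [-8.9, -0.7, 1.9]
width: -0.0001
```

```bash
python3 st.py
```

```text
23.0 [[0.5721 0.0765 0.0573]
 [0.5721 0.0766 0.0573]] mean [0.5721 0.0766 0.0573] F [-8.74 -0.27  1.83] [1.9 2.4 1.6 1.5]
```

The tip no longer advances while the force rises (0.5721 m, 9 N), so the drawer has reached its stop. I'll back off straight out, then lift clear.

Emit:
carry_out:
  rows:
    - [[-1,-0.3,0,0,0],[-1,-1,0,0,0],[-1,-3,0,0,0],[-1,-4,0,0,0],[-1,-4,0,1,0],[-1,-3,0,3,0],[-1,-1,0,4,0],[-1,0,0,4,0],[-1,0,0,2,0],[-1,0,0,0,0],[-1,0,0,0,0],[-1,0,0,0,0]]

```text
clock: 24.25
position: [0.4136, 0.0766, 0.1975]
ee_rot: [-0.001, 0.711, 0.703, -0.001]
contact_force: [-0.1, 0.2, -1.0]
width: -0.0002
```

```bash
python3 st.py; python3 - <<'E'
from h import *
from rig import cams
for n in("top","side"):
    p=cams.get_image(n);cv2.imwrite(f"pics/e{n}.png",p["image"][:,:,::-1])
im=cv2.imread("pics/eside.png")[200:340,190:350];cv2.imwrite("pics/ezoom.png",cv2.resize(im,None,fx=4,fy=4))
E
```

```text
24.4 [[0.4136 0.0766 0.1975]
 [0.4137 0.0766 0.1974]] mean [0.4136 0.0766 0.1974] F [-0.08 -0.35 -0.39] [-1.  -0.4 -0.8  0.6]
```

View pics/etop.png

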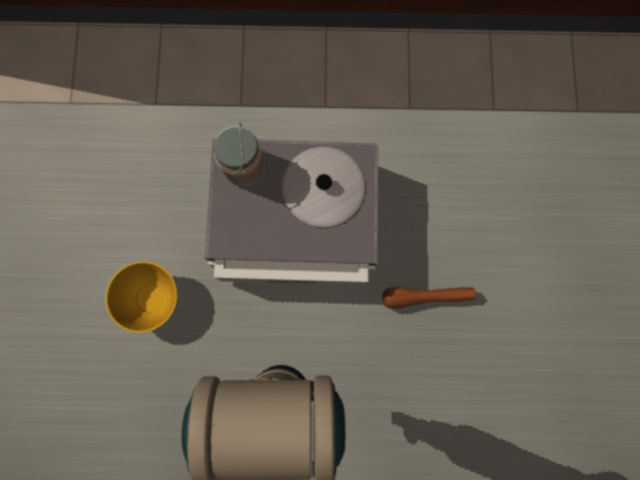

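View pics/ezoom.png

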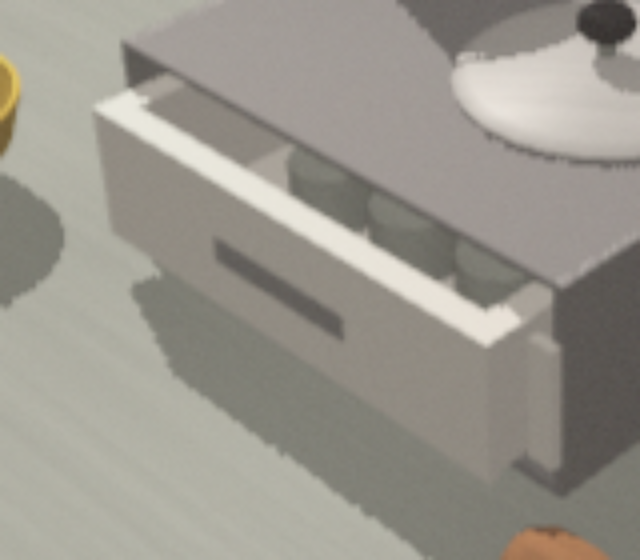

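The ears now meet the housing and the drawer front stands about 30 mm ahead of it. The jar at (240,148), lid at (324,187), bowl at (142,297) and pestle are where they were, and the arm is clear.

```bash
python3 -c "
from rig import manip
print(manip.sign_off())"
```

```text
the job is handed in; nothing more can be done
None
```

I traced the drawer's rim and pushed the drawer shut, and the job is handed in at about 24.5 s.

- **Trace:** With the fingertips closed, I started on the left lip about 20 mm from the cabinet. I came forward to the corner, across the whole front, and back along the right lip to the same distance. The checks along the way averaged about 1.2–1.6 N of downward force, with the drawer sagging roughly 1–1.5 mm. The top view at the front-right corner showed the drawer had not shifted. I took no picture after the right side.
- **Push:** I pushed at the middle of the front face with about 6 N. At the stop the force rose to about 9 N and the tip stopped advancing at x = 0.572 m. I then backed straight out and lifted clear.
- **Last checks:** The ears meet the housing, and the jar, lid, bowl and pestle look unmoved. The remaining force reading is just noise, so the robot is touching nothing.
- **Disagreement:** In the first side view, my measured corners sat about 2–4 px off the picture. The wrist camera matched the top camera, so I used those. No other check failed.

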